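# Lay the lunch tray on the patio ledge

## Robot

A 6-joint arm with a two-finger parallel gripper is mounted at the origin on the work surface. World frame = base frame: x ahead of the robot, y to its left, z up, the work surface at z = 0. Lengths are in m, angles in rad, forces in N, time in s.
With the tool pointing down it reaches from about 0.225 to 0.875 m from the base axis. Payload 3.4 kg.
Tool frame: the origin (TCP) lies where the fingers leave the gripper's body, on its centre line; the fingertips stand 73 mm ahead of it and the grasp point (between the pads) lies 54 mm ahead of it (manip.grip_point_offset is the distance from the TCP to the grasp point, in m); z points along the fingers, y is the line along which they close (so a half turn about z gives the same grasp; the last joint's range is limited). The gripper opens to 85 mm and grips with 20 to 120 N. Pads are 22 mm wide; open, the fingers measure 114 mm over their backs; the gripper's body (76 mm by 85 mm) begins 54 mm behind the grasp point. The pads swing forward as they close: fully open they stand 13 mm farther back than shut.
Start: joints at [-1.439, 0.276, 1.505, -0, 1.361, -0.121], TCP at [0.144, -0.557, 0.304] pointing down, gripper open.
Joint ranges: [-2.89, 2.89], [-0.75, 2.08], [0.22, 2.7], [-1.18, 4.32], [0.11, 2.71], [-2.7, 2.7]. Speed limits (rad/s): [2.57, 2.57, 3.14, 3.14, 3.14, 3.14].

## Interface

Orientations are given as a unit quaternion [w, x, y, z].
In Python, from rig import sensors, cams, manip, spotter gives the robot as it stands.
- The arm moves only by the tool drive_tool, never from a script. Its argument "targets" is a list of rows, each a list of 4 numbers: the shift along the world's x, y, z in m, then the turn about the world's z in degrees. In form: [[dx, dy, dz, spin], ...]. A call has exactly 5 rows; each row shifts and turns the commanded pose from where the row before left it; what a row does not reach is not made up. A row lasts 1/8 s, in which the tool goes at most 62.5 mm and 10.7 degrees, less where a joint would pass 70% of its speed; a pose out of reach is approached as far as the arm can. A call is refused whole if a number of a shift passes 0.0625 or a number of a turn 10.7, either way. A call with a gripper value outside its range is refused whole. "jaw" is the finger opening in m, from 0 to 0.0854, set as the call begins (left out, the last holds). The fingers move at their own pace and stop on an object; "force" is the grip in N (left out, the last holds). Time passes only in rows, so rows that do not move let the fingers close, or fill a call up. It gives the time, the measured TCP pose, the force and the opening at its end, in the units of the state.
- sensors.get_state(): the state, without advancing time (a new reading comes with each control period).
- cams.get_image(name): name is "side" or "top" or "wrist"; returns a dict with "color" (420x560x3 uint8, red, green, blue), "intrinsics" (3x3 intrinsics, pixels), "R" (3x3) and "t" (3): a world point X has camera coordinates R X + t. Camera axes: x right, y down, z forward; pixel columns grow to the right and rows downward; lengths in m; the calibration is good to about 2 mm. A picture is of the moment at which its call begins. There is no depth.
- manip.sign_off(): hands the job in, once; it reports no verdict.
Trained networks look in the newest picture that a camera, given by its name, has taken for a name from the list of things; names that differ only in an ending like _2 or _b are one class to them, and where a whole thing is asked for, a point or a joint stands for the part that bears it (a point fixed in the world has none). Each returns a list of dicts, best first, with "score" (0 to 1); they miss things now and then, are a little off and sometimes report something else, mostly with a low value. They report only what shows in the picture. A call takes as long as a camera call.
- spotter.find_in(query, camera): "point" ([x, y, z] in m, in world coordinates, good to about 4 mm: the middle of the surface that is visible of it).
- spotter.landmark_of(query, camera): "point" ([x, y, z] in m, in world coordinates, good to about 4 mm: a listed point, or the origin of a listed thing).
The state is a dict: "clock": time; "qpos": joint angles; "qd": joint speeds; "effort": joint torques, N m; "position": TCP position; "ee_rot": TCP orientation; "contact_force": force on the tool from outside, world axes, zero at the start; "moment": the same for the moment, N m; "width": finger opening in m.
Only numpy, scipy, OpenCV 4.12 (cv2) and the standard library are available. Lean on these libraries where they do the work, as an engineer would, in place of code of your own. Each camera call takes 0.05 s, during which the arm holds its last target. There are 200 camera calls.

## Task

Lay the wooden tray for one lunch: stand the steel relish tub in the middle of the cork coaster and only then put the black-knobbed lid squarely on it, stand the blue cup in the middle of the blue coaster, and lay the wooden spoon lengthwise along the middle of the tray's yellow strip (bowl to either side). Never tip the cup or the tub over, and leave the red cup, the red-knobbed lid and the steel spoon undisturbed where they are.

Things in the scene. Friction and masses are not known exactly. Their poses are not given: they have to be found in the camera images.
- cup_mid (a point): The blue plastic cup (belongs on the tray): open, upright, 85 mm tall, 62 mm across the rim, 52 mm across the foot, 50 g. Point on its axis half-way up (42.5 mm above its underside); z up.
- tub_mid (a point): The stainless steel relish tub (belongs on the tray): open, straight-sided, 45 mm tall, 62 mm across outside, wall 3 mm (56 mm across inside), 100 g. Point on its axis half-way up (22.5 mm above its underside); z up.
- lid_knob (a point): Aluminium lid with the BLACK knob (belongs on the tub), right way up, 70 g. Plate 80 mm across, 4 mm thick; below it a boss 40 mm across, 4 mm deep, that rests on the ledge and drops loosely into the tub when the plate sits on the rim. Knob on the plate: cylinder 24 mm across, 24 mm tall. Point: knob's middle, 20 mm above the boss's underside, 61 mm above the tub's underside once seated.
- spoon_mid (a point): Pale WOODEN stirring spoon (belongs on the tray), lying flat, 40 g, 182 mm long; x runs along it towards the bowl. Straight handle 12 mm wide, 12 mm tall, from 105 mm behind this point to 35 mm ahead; round bowl 44 mm across, 14 mm tall, centred 55 mm ahead. Point in the handle, 6 mm above the underside, near the balance point: the place to grip.
- cup2_mid (a point): Look-alike: the RED plastic cup, same shape and size as the blue one. Leave it alone. Point on its axis half-way up.
- lid2_knob (a point): Look-alike: the aluminium lid with the RED knob, same shape and size as the black-knobbed one. Leave it alone. Point at the middle of its knob.
- spoon2_mid (a point): Look-alike: the shiny STEEL spoon, same shape and size as the wooden one. Leave it alone. Point in its handle near the balance point; x towards its bowl.
- tray: Dark wooden tray, fixed on the ledge, 256 mm (x) by 296 mm (y); rim 8 mm thick, 20 mm tall; floor 8 mm above the ledge. Origin: centre of its underside, on the ledge (height 0); z up. The flat yellow strip, 50 x 240 mm, runs along y, its middle 62 mm from the origin towards -x (near the robot). The coasters lie 58 mm towards +x. Brass handles stick out 25 mm at the y ends. A food carrier and a saucer stand out of the way.
- mat_cork: Brown cork coaster, for the tub: disc 96 mm across, 4 mm thick, fixed on the tray's floor; it may be the left or the right one. Origin: centre of its underside, 8 mm above the ledge, so its top is 12 mm above the ledge.
- mat_blue: Blue coaster, for the blue cup: disc 96 mm across, 4 mm thick, fixed on the tray's floor, beside the cork one. Origin: centre of its underside, 8 mm above the ledge, so its top is 12 mm above the ledge.

How it is judged:
By the outcome, as a careful person would: the job done as asked, in the order asked, and still so for the second after the job is handed in, with the robot touching nothing.
It also fails if it takes over 128 s, if anything falls off the work surface, if the arm or the gripper's body presses on something with over 40 N, if the wrist force passes 120 N, or if a joint passes its speed limit or range.

## Working session

There is one attempt and no reset: what is moved stays moved. The work goes in short steps, Python scripts to look and compute and a tool call to move; the robot and the scene stay as the last step left them, time stands still between calls to the robot, and variables do not carry over. Pictures are saved under pics/ and viewed, on a budget of 18 in all, crops included, one or two more only if the job needs it, and the job is handed in when it is done.

Besides the shell and the picture viewer there is one more tool, called by a JSON object that holds its "name" and its "arguments". drive_tool: Moves the arm, as the interface text tells. Its arguments: {"type":"object","properties":{"targets":{"type":"array","items":{"type":"array","items":{"type":"number"}}},"jaw":{"type":"number"},"force":{"type":"number"}},"required":["targets"]}

```bash
ls; mkdir -p pics; cat > h.py <<'E'
import numpy as np, cv2
from rig import sensors, cams, manip, spotter
def save(cam,name):
    im=cams.get_image(cam); cv2.imwrite(f"pics/{name}.png",im["color"][:,:,::-1]); return im
def proj(im,X):
    c=im["R"]@np.array(X)+np.array(im["t"]); p=im["intrinsics"]@c; return p[:2]/p[2]
def ray(im,u,v,z):
    R=np.array(im["R"]);t=np.array(im["t"]);o=-R.T@t
    d=R.T@np.linalg.inv(im["intrinsics"])@np.array([u,v,1.]); return o+d*(z-o[2])/d[2]
E
python3 - <<'E'
from h import *
print(sensors.get_state())
ims={c:save(c,c+"0") for c in("top","side")}
for q in "cup_mid tub_mid lid_knob spoon_mid cup2_mid lid2_knob spoon2_mid tray mat_cork mat_blue".split():
  for c in ims:
    for d in spotter.landmark_of(q,c)[:3]:
      print(q,c,np.round(d["point"],3),round(d["score"],2),np.round(proj(ims[c],d["point"])), {k:v for k,v in d.items() if k not in("point","score")})
E
```

```text
pics
{'clock': 0.0, 'qpos': array([-1.43901264e+00,  2.76598319e-01,  1.50613602e+00,  2.60909180e-06,
        1.36071482e+00, -1.20967242e-01]), 'qd': array([-2.34713743e-05,  7.36169188e-04,  1.67091789e-03,  4.81845404e-04,
       -6.28296906e-04,  8.12259922e-04]), 'effort': array([ 3.24727671e-04, -4.16778767e+01, -2.45804787e+01,  3.58970317e-05,
        1.10906549e-02,  2.66193877e-05]), 'position': array([ 0.14374997, -0.55632685,  0.30303655]), 'ee_rot': array([-9.28241693e-04,  9.92024850e-01,  1.26039024e-01, -3.74455922e-06]), 'contact_force': array([0.65811588, 0.75648017, 1.27252655]), 'moment': array([ 0.0125503 ,  0.00307652, -0.0009412 ]), 'width': 0.08523924040148578}
cup_mid top [ 0.428 -0.384  0.042] 0.71 [430. 254.] {}
cup_mid top [0.604 0.188 0.006] 0.41 [208. 193.] {}
cup_mid side [ 0.428 -0.388  0.044] 0.93 [322. 119.] {}
tub_mid top [ 0.626 -0.261  0.022] 0.95 [376. 181.] {}
tub_mid side [ 0.626 -0.256  0.021] 0.8 [248. 152.] {}
lid_knob top [ 0.425 -0.106  0.02 ] 0.79 [320. 258.] {}
lid_knob side [ 0.429 -0.105  0.017] 0.96 [317. 197.] {}
spoon_mid top [ 0.6
[... 281 characters left out ...]
 [ 0.597 -0.146  0.009] 0.97 [333. 193.] {}
spoon2_mid top [ 0.431 -0.387  0.043] 0.45 [431. 253.] {}
spoon2_mid side [ 0.601 -0.144  0.006] 0.88 [252. 185.] {}
tray top [ 0.536  0.244 -0.001] 0.82 [187. 219.] {}
tray side [ 0.534  0.248 -0.001] 0.68 [257. 329.] {}
tray side [0.584 0.329 0.008] 0.54 [224. 366.] {}
mat_cork top [0.58  0.327 0.009] 0.83 [156. 203.] {}
mat_cork side [0.585 0.33  0.006] 0.63 [224. 366.] {}
mat_cork side [ 0.597 -0.144  0.005] 0.53 [253. 186.] {}
mat_cork side [ 0.558 -0.385  0.017] 0.17 [277. 126.] {}
mat_blue top [0.605 0.186 0.01 ] 0.75 [208. 192.] {}
mat_blue side [0.6   0.188 0.008] 0.94 [229. 298.] {}
mat_blue side [ 0.61  -0.05   0.003] 0.33 [242. 213.] {}
```

View pics/top0.png

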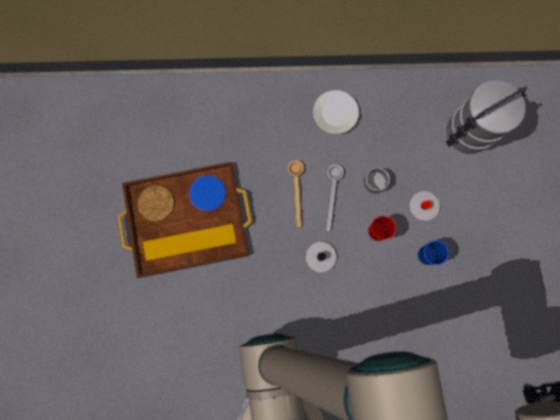

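View pics/side0.png

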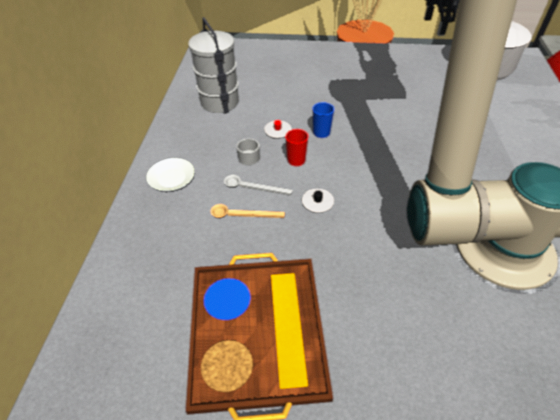

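The top view shows the tray (yawed about 8°) with the cork coaster at (156,203), the blue one at (208,192) and the strip at (190,241). The wooden spoon is at (297,195), the black lid at (320,257), the tub at (376,180) and the blue cup at (433,253). The side view agrees. Next I'll refine these by segmenting the images.

```bash
python3 - <<'E'
from h import *
T=cams.get_image("top");S=cams.get_image("side")
def seg(im,lo,hi,box):
    h=cv2.cvtColor(im["color"],cv2.COLOR_RGB2HSV); m=cv2.inRange(h,lo,hi); k=np.zeros_like(m); x0,y0,x1,y1=box; k[y0:y1,x0:x1]=m[y0:y1,x0:x1]
    n,l,s,c=cv2.connectedComponentsWithStats(k); i=1+np.argmax(s[1:,4]); 
    p=np.argwhere(l==i)[:,::-1]; return p
def W(im,p,z): return np.array([ray(im,u,v,z)[:2] for u,v in p])
def pca(w):
    c=w.mean(0); a=cv2.minAreaRect((w*1000).astype(np.float32)); return np.round(c,4),np.round(a[0],1),np.round(a[1],1),round(a[2],1)
B=((105,120,60),(130,255,255)); Y=((20,180,120),(32,255,255)); C=((8,60,60),(25,220,220))
for n,im,r,box,z in [("blue T",T,B,(185,170,230,215),.012),("blue S",S,B,(195,270,260,330),.012),("strip T",T,Y,(130,210,245,270),.008),("strip S",S,Y,(260,260,320,400),.008),
 ("spoon T",T,C,(280,150,310,240),.011),("spoon S",S,C,(200,195,290,225),.011),("cork T",T,((8,60,120),(20,200,255)),(134,182,178,224),.012),("cork S",S,((8,60,120),(20,200,255)),(198,336,258,396),.012)]:
    p=seg(im,*r,box); print(n,len(p),*pca(W(im,p,z)))
crops=[T["color"][150:280,250:460],]
cv2.imwrite("pics/crop1.png",cv2.resize(crops[0][:,:,::-1],None,fx=3.8,fy=3.8,interpolation=cv2.INTER_CUBIC))
w=cams.get_image("wrist"); print(w["R"],w["t"],w["intrinsics"])
E
```

```text
blue T 1003 [0.6043 0.1886] [604.7 188.4] [93.5 95.1] 89.9
blue S 1530 [0.6043 0.1925] [604.7 191.5] [95.3 96.4] 88.6
strip T 1814 [0.4742 0.2373] [474.2 237.1] [ 53.1 242.5] 10.3
strip S 3027 [0.4725 0.2484] [474.6 237.3] [ 52.2 241.8] 10.2
spoon T 508 [ 0.6149 -0.0492] [598.2 -47.5] [ 42.9 181.3] 88.9
spoon S 140 [ 0.5967 -0.0381] [596.6 -47.9] [177.7  32.5] 4.9
cork T 976 [0.5792 0.3281] [579.3 328.1] [92.4 90.7] 0.9
cork S 3544 [0.5783 0.3285] [580.9 327.7] [118.4 110.3] 5.4
[[ 2.50298531e-01 -9.68168672e-01 -2.59312532e-04]
 [-9.31452503e-01 -2.40879424e-01  2.72714754e-01]
 [-2.64096345e-01 -6.80185652e-02 -9.62094899e-01]] [-0.57553707 -0.0353243   0.37911432] [[293.61150806   0.         280.6260271 ]
 [  0.         293.61150806 209.58415865]
 [  0.           0.           1.        ]]
```

View pics/crop1.png

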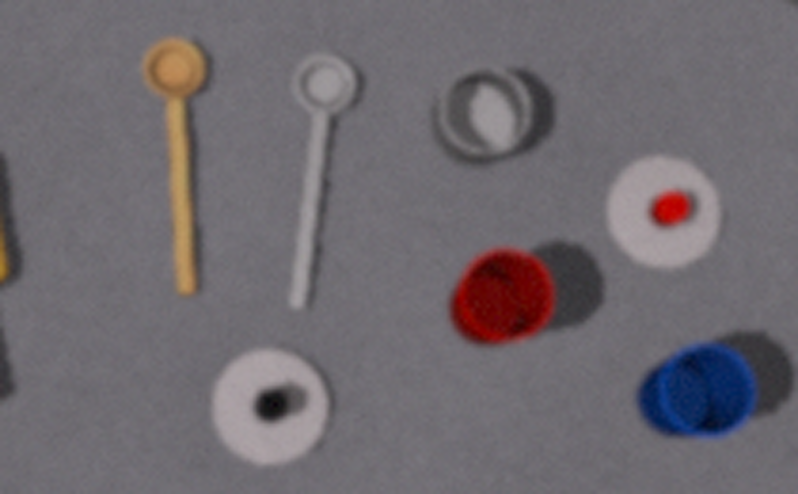

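The crop confirms who is who: wooden spoon left, steel spoon right, black-knobbed lid at the bottom, tub at the top, blue cup bottom right. The tray yaw is about 10.1°. I'll go to the tub first.

{"name": "drive_tool", "arguments": {"targets": [[0.048, 0.03, -0.005, 0], [0.048, 0.03, -0.005, 0], [0.048, 0.03, -0.005, 0], [0.048, 0.03, -0.005, 0], [0.048, 0.03, -0.005, 0]], "jaw": 0.0854, "force": 30}}

```text
clock: 1.88
position: [0.3853, -0.4058, 0.279]
ee_rot: [0.0, 0.992, 0.126, 0.0]
contact_force: [0.1, -0.7, -0.1]
width: 0.0853
```

{"name": "drive_tool", "arguments": {"targets": [[0.048, 0.03, -0.005, 0], [0.048, 0.03, -0.005, 0], [0.048, 0.03, -0.005, 0], [0.048, 0.03, -0.005, 0], [0.048, 0.028, -0.005, 0]]}}

```text
clock: 2.5
position: [0.6253, -0.2575, 0.2538]
ee_rot: [0.0, 0.992, 0.126, 0.0]
contact_force: [0.6, -0.4, 0.1]
width: 0.0856
```

{"name": "drive_tool", "arguments": {"targets": [[0, 0, 0, 0], [0, 0, 0, 0], [0, 0, 0, 0], [0, 0, 0, 0], [0, 0, 0, 0]]}}

```text
clock: 3.12
position: [0.6232, -0.2594, 0.2543]
ee_rot: [0.0, 0.992, 0.125, 0.0]
contact_force: [-0.2, -0.1, -0.1]
width: 0.0853
```

```bash
python3 - <<'E'
from h import *
print(sensors.get_state()); w=save("wrist","w1"); S=cams.get_image("side"); T=cams.get_image("top")
for c in("wrist","side","top"):
  for q in "tub_mid lid_knob spoon_mid cup_mid".split():
    for d in spotter.landmark_of(q,c)[:2]: print(q,c,np.round(d["point"],4),round(d["score"],2),np.round(proj(w,d["point"])))
E
```

```text
{'clock': 3.125, 'qpos': array([-4.97418298e-01,  4.53392823e-01,  1.35205548e+00, -1.26906447e-04,
        1.33571462e+00,  8.21860329e-01]), 'qd': array([ 0.00466995,  0.00420439, -0.0025273 ,  0.00221795, -0.00098465,
        0.00044229]), 'effort': array([-7.18877942e-03, -5.17834961e+01, -2.43560135e+01, -1.45411821e-03,
        6.09759309e-05, -5.17384215e-04]), 'position': array([ 0.6231901 , -0.25943541,  0.25432661]), 'ee_rot': array([1.75510433e-04, 9.92100895e-01, 1.25442273e-01, 1.38460945e-04]), 'contact_force': array([-0.18012434, -0.13233967, -0.06120646]), 'moment': array([-0.04492653, -0.0333262 ,  0.04463909]), 'width': 0.08525999475797946}
tub_mid wrist [ 0.6232 -0.26    0.0263] 0.78 [281. 196.]
spoon_mid wrist [ 0.6093 -0.0461  0.0059] 0.62 [ 84. 155.]
tub_mid side [ 0.6254 -0.2585  0.0217] 0.87 [280. 193.]
lid_knob side [ 0.4304 -0.1084  0.0175] 0.72 [119. 314.]
lid_knob side [ 0.6244 -0.2551  0.022 ] 0.32 [276. 193.]
spoon_mid side [ 0.6118 -0.0494  0.0055] 0.92 [ 88. 154.]
cup_mid side [ 0.4269 -0.385   0.0428] 0.86 [341. 380.]
cup_mid side [ 0.559  -0.3877  0.0159] 0.41 [373. 273.]
tub_mid top [ 0.6262 -0.264   0.0249] 0.8 [285. 194.]
lid_knob top [ 0.4253 -0.1074  0.022 ] 0.65 [116. 320.]
spoon_mid top [ 0.6129 -0.0462  0.003 ] 0.56 [ 86. 152.]
cup_mid top [ 0.4274 -0.3879  0.0391] 0.92 [343. 377.]
cup_mid top [ 0.6146 -0.0466  0.0031] 0.25 [ 87. 150.]
```

View pics/w1.png

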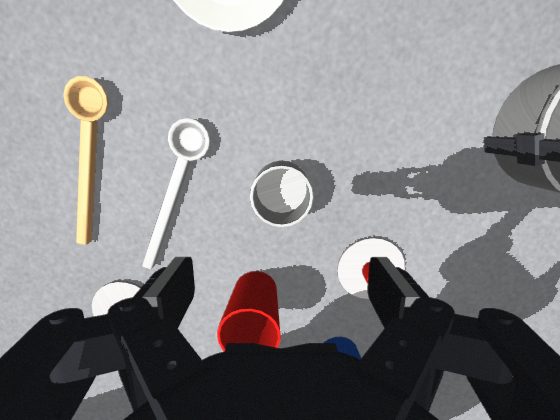

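The wrist view shows the tub's rim centred near (281,194), right under the tool, with the red cup and red-knobbed lid clear of the fingers. I'll descend and grip.

{"name": "drive_tool", "arguments": {"targets": [[0.0005, 0, -0.04, 0], [0, 0, -0.04, 0], [0, 0, -0.04, 0], [0, 0, -0.03, 0], [0, 0, -0.02, 0]]}}

```text
clock: 4.5
position: [0.6237, -0.2584, 0.0821]
ee_rot: [-0.001, 0.992, 0.126, -0.001]
contact_force: [-0.1, -0.5, 0.9]
width: 0.0854
```

{"name": "drive_tool", "arguments": {"targets": [[0, 0, 0, 0], [0, 0, 0, 0], [0, 0, 0, 0], [0, 0, 0, 0], [0, 0, 0, 0]], "jaw": 0.055, "force": 30}}

```text
clock: 5.12
position: [0.6244, -0.2588, 0.0844]
ee_rot: [0.0, 0.992, 0.126, 0.0]
contact_force: [0.3, -0.5, -0.9]
width: 0.0602
```

{"name": "drive_tool", "arguments": {"targets": [[0, 0, 0, 0], [0, 0, 0, 0], [0, 0, 0.02, 0], [0, 0, 0.03, 0], [0, 0, 0.03, 0]]}}

```text
clock: 5.75
position: [0.6241, -0.2587, 0.1644]
ee_rot: [-0.0, 0.992, 0.126, -0.0]
contact_force: [0.9, 0.4, -0.9]
width: 0.0601
```

```bash
python3 - <<'E'
from h import *
s=sensors.get_state(); print(s["position"],s["width"],s["contact_force"]); w=save("wrist","w2"); S=cams.get_image("side"); 
for c in("wrist","side"):
    for d in spotter.landmark_of("tub_mid",c)[:2]: print(c,np.round(d["point"],4),round(d["score"],2))
# spoon from w1 pose saved pixels
E
```

```text
[ 0.62414015 -0.25867223  0.16439237] 0.060134025066065945 [ 0.8906096   0.40914149 -0.8923933 ]
wrist [ 0.6238 -0.2609  0.103 ] 0.69
side [ 0.6281 -0.2593  0.107 ] 0.81
```

View pics/w2.png

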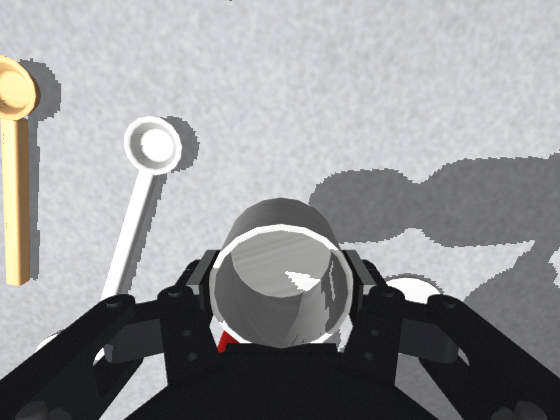

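The tub is held centred between the pads (rim about (281,287) in the wrist view). I'll carry it over the cork coaster.

{"name": "drive_tool", "arguments": {"targets": [[-0.004, 0.03, 0.01, 0], [-0.004, 0.045, 0.01, 0], [-0.004, 0.05, 0.01, 0], [-0.004, 0.05, 0, 0], [-0.004, 0.05, 0, 0]]}}

```text
clock: 6.58
position: [0.6028, -0.0308, 0.193]
ee_rot: [-0.001, 0.992, 0.126, -0.001]
contact_force: [0.0, 1.0, -1.0]
width: 0.0601
```

{"name": "drive_tool", "arguments": {"targets": [[-0.004, 0.05, 0, 0], [-0.004, 0.05, 0, 0], [-0.004, 0.05, 0, 0], [-0.004, 0.05, 0, 0], [-0.004, 0.05, 0, 0]]}}

```text
clock: 7.2
position: [0.5822, 0.2187, 0.1928]
ee_rot: [-0.0, 0.992, 0.126, -0.002]
contact_force: [0.3, 0.2, -1.5]
width: 0.0602
```

{"name": "drive_tool", "arguments": {"targets": [[-0.004, 0.05, 0, 0], [0, 0.042, 0, 0], [0, 0.02, 0, 0], [0, 0, 0, 0], [0, 0, 0, 0]]}}

```text
clock: 7.82
position: [0.58, 0.3269, 0.1935]
ee_rot: [0.001, 0.992, 0.126, -0.001]
contact_force: [0.2, -0.6, -1.4]
width: 0.0602
```

```bash
python3 - <<'E'
from h import *
s=sensors.get_state(); p=s["position"]; print(p,s["width"],s["qpos"],s["contact_force"]); w=save("wrist","w3"); S=cams.get_image("side"); T=cams.get_image("top")
for c in("wrist","side","top"):
  for q in("tub_mid","mat_cork"):
    for d in spotter.landmark_of(q,c)[:2]: print(q,c,np.round(d["point"],4),round(d["score"],2))
a=[proj(w,[p[0]+.031*np.cos(t),p[1]+.031*np.sin(t),p[2]-.084+.045]) for t in np.linspace(0,6.28,60)]
b=[proj(w,[.580+.048*np.cos(t),.328+.048*np.sin(t),.012]) for t in np.linspace(0,6.28,60)]
im=w["color"][:,:,::-1].copy(); cv2.polylines(im,[np.int32(a)],1,(0,255,0),1); cv2.polylines(im,[np.int32(b)],1,(255,0,255),1); cv2.imwrite("pics/w3o.png",im)
E
```

```text
[0.57997342 0.32689404 0.19351052] 0.06020696211576206 [ 4.09284172e-01  4.82597001e-01  1.45977762e+00 -1.12973847e-03
  1.20094580e+00  1.72825079e+00] [ 0.17102658 -0.55553974 -1.44597472]
tub_mid wrist [0.5792 0.3268 0.1352] 0.63
mat_cork wrist [0.5788 0.3305 0.0072] 0.79
tub_mid side [0.5813 0.3288 0.131 ] 0.95
mat_cork side [0.5823 0.3298 0.0061] 0.58
mat_cork side [ 0.6119 -0.0481  0.0032] 0.41
tub_mid top [0.5826 0.326  0.1306] 0.53
mat_cork top [0.5791 0.329  0.008 ] 0.96
```

View pics/w3o.png

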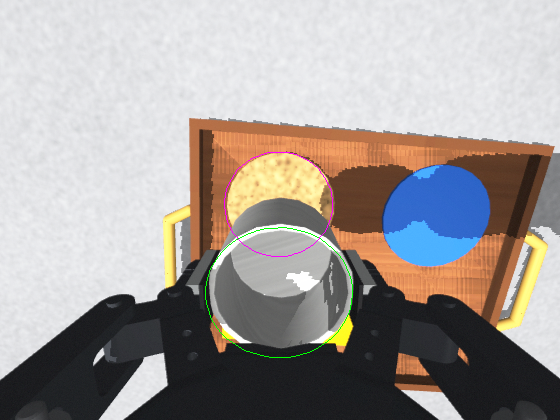

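The overlays match: the tub rim ring and the coaster ring fit within about 1–2 px. Lower, release and retreat.

{"name": "drive_tool", "arguments": {"targets": [[0, 0, -0.03, 0], [0, 0, -0.03, 0], [0, 0, -0.02, 0], [0, 0, -0.01, 0], [0, 0, -0.004, 0]]}}

```text
clock: 8.9
position: [0.5804, 0.3283, 0.0996]
ee_rot: [0.0, 0.992, 0.126, -0.0]
contact_force: [0.6, 0.2, -0.3]
width: 0.0601
```

{"name": "drive_tool", "arguments": {"targets": [[0, 0, -0.002, 0], [0, 0, -0.001, 0], [0, 0, -0.001, 0], [0, 0, 0, 0], [0, 0, 0, 0]]}}

```text
clock: 9.52
position: [0.5803, 0.3283, 0.0961]
ee_rot: [0.0, 0.992, 0.126, 0.0]
contact_force: [0.3, -0.5, -0.6]
width: 0.0599
```

{"name": "drive_tool", "arguments": {"targets": [[0, 0, 0, 0], [0, 0, 0, 0], [0, 0, 0, 0], [0, 0, 0, 0], [0, 0, 0, 0]], "jaw": 0.078}}

```text
clock: 10.15
position: [0.5803, 0.3282, 0.0959]
ee_rot: [0.0, 0.992, 0.126, 0.0]
contact_force: [0.3, 0.1, -0.3]
width: 0.078
```

{"name": "drive_tool", "arguments": {"targets": [[0, 0, 0.01, 0], [0, 0, 0.03, 0], [0, 0, 0.04, 0], [0, 0, 0.04, 0], [0, 0, 0.04, 0]]}}

```text
clock: 10.78
position: [0.5802, 0.3282, 0.2581]
ee_rot: [-0.0, 0.992, 0.126, 0.0]
contact_force: [0.3, 0.9, -0.9]
width: 0.0781
```

```bash
python3 - <<'E'
from h import *
s=sensors.get_state(); p=s["position"]; print(p,s["width"]); w=save("wrist","w4"); S=cams.get_image("side"); T=cams.get_image("top")
for c in("wrist","side","top"):
  for q in("tub_mid","mat_cork","lid_knob"):
    for d in spotter.landmark_of(q,c)[:1]: print(q,c,np.round(d["point"],4),round(d["score"],2))
t=np.linspace(0,6.28,60)
a=[proj(w,[.580+.031*np.cos(k),.328+.031*np.sin(k),.057]) for k in t]
b=[proj(w,[.580+.048*np.cos(k),.328+.048*np.sin(k),.012]) for k in t]
im=w["color"][:,:,::-1].copy(); cv2.polylines(im,[np.int32(a)],1,(0,255,0),1); cv2.polylines(im,[np.int32(b)],1,(255,0,255),1); cv2.imwrite("pics/w4o.png",im)
E
```

```text
[0.5802177  0.32823476 0.25809024] 0.07809957508774432
tub_mid wrist [0.5805 0.3271 0.0365] 0.59
tub_mid side [0.5808 0.3301 0.035 ] 0.57
mat_cork side [0.5817 0.3289 0.0082] 0.89
lid_knob side [ 0.4318 -0.1064  0.0165] 0.91
tub_mid top [0.5823 0.3275 0.0326] 0.82
mat_cork top [0.5808 0.3283 0.0078] 0.9
lid_knob top [ 0.4292 -0.1065  0.0229] 0.79
```

View pics/w4o.png

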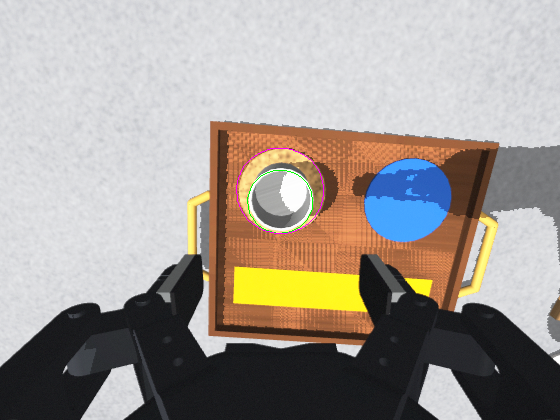

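The tub stands centred on the cork; both rings match within about 1 px. Next, the black-knobbed lid.

{"name": "drive_tool", "arguments": {"targets": [[-0.015, -0.043, 0, 0], [-0.015, -0.043, 0, 0], [-0.015, -0.043, 0, 0], [-0.015, -0.043, 0, 0], [-0.015, -0.043, 0, 0]], "jaw": 0.06}}

```text
clock: 12.0
position: [0.5047, 0.1119, 0.2558]
ee_rot: [0.0, 0.992, 0.126, -0.0]
contact_force: [0.2, 0.1, 0.5]
width: 0.06
```

{"name": "drive_tool", "arguments": {"targets": [[-0.015, -0.043, 0, 0], [-0.015, -0.043, 0, 0], [-0.015, -0.043, -0.01, 0], [-0.016, -0.043, -0.03, 0], [-0.016, -0.047, -0.036, 0]]}}

```text
clock: 12.62
position: [0.4284, -0.1072, 0.1799]
ee_rot: [0.001, 0.992, 0.126, 0.001]
contact_force: [1.3, -1.1, 0.0]
width: 0.0601
```

{"name": "drive_tool", "arguments": {"targets": [[0, 0, 0, 0], [0, 0, 0, 0], [0, 0, 0, 0], [0, 0, 0, 0], [0, 0, 0, 0]]}}

```text
clock: 13.25
position: [0.4287, -0.1051, 0.1804]
ee_rot: [0.0, 0.992, 0.127, 0.0]
contact_force: [0.4, 1.0, 0.9]
width: 0.0604
```

```bash
python3 - <<'E'
from h import *
s=sensors.get_state(); p=s["position"]; print(p,s["width"]); w=save("wrist","w5"); S=cams.get_image("side"); T=cams.get_image("top")
for c in("wrist","side","top"):
  for q in("lid_knob",):
    for d in spotter.landmark_of(q,c)[:2]: print(q,c,np.round(d["point"],4),round(d["score"],2))
t=np.linspace(0,6.28,60); im=w["color"][:,:,::-1].copy()
for r,z,col in((.04,.008,(255,0,255)),(.012,.032,(0,255,0))):
  cv2.polylines(im,[np.int32([proj(w,[.4285+r*np.cos(k),-.1065+r*np.sin(k),z]) for k in t])],1,col,1)
cv2.imwrite("pics/w5o.png",im)
E
```

```text
[ 0.42872202 -0.10513694  0.1803674 ] 0.06035818438438001
lid_knob wrist [ 0.4284 -0.1029  0.0181] 0.86
lid_knob side [ 0.5993 -0.1456  0.0096] 0.74
lid_knob side [ 0.4267 -0.1035  0.0161] 0.63
lid_knob top [ 0.4273 -0.1053  0.0225] 0.64
lid_knob top [ 0.4279 -0.3876  0.0415] 0.56
```

View pics/w5o.png

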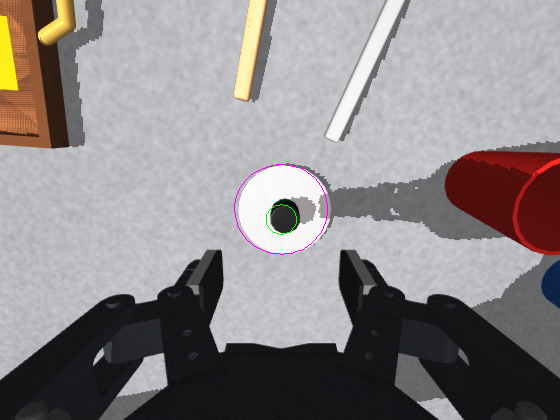

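```bash
python3 - <<'E'
from h import *
w=cams.get_image("wrist"); g=cv2.cvtColor(w["color"],cv2.COLOR_RGB2GRAY)
roi=np.zeros_like(g); cv2.circle(roi,(282,210),60,255,-1)
m=((g>225)&(roi>0)).astype(np.uint8)
c=max(cv2.findContours(m,0,cv2.CHAIN_APPROX_NONE)[0],key=cv2.contourArea)
h=cv2.convexHull(c); P=np.array([ray(w,*q[0],.008)[:2] for q in h])
print("plate",cv2.minEnclosingCircle((P*1000).astype(np.float32)))
r2=np.zeros_like(g); cv2.circle(r2,(283,215),22,255,-1)
m=((g<60)&(r2>0)).astype(np.uint8); c=max(cv2.findContours(m,0,cv2.CHAIN_APPROX_NONE)[0],key=cv2.contourArea)
print("knob px",cv2.minEnclosingCircle(c), "exp top/bot",proj(w,[.4285,-.1055,.032]),proj(w,[.4285,-.1055,.008]))
E
```

```text
plate ((429.13360595703125, -108.69933319091797), 39.780696868896484)
knob px ((284.5, 215.0), 16.620868682861328) exp top/bot [279.74775911 218.77894697] [279.83504114 210.3100855 ]
```

{"name": "drive_tool", "arguments": {"targets": [[0.0005, -0.0025, -0.03, 0], [0, 0, -0.03, 0], [0, 0, -0.02, 0], [0, 0, -0.01, 0], [0, 0, -0.005, 0]]}}

```text
clock: 14.22
position: [0.429, -0.1084, 0.0847]
ee_rot: [0.0, 0.992, 0.126, -0.0]
contact_force: [0.2, 0.2, 1.4]
width: 0.0603
```

{"name": "drive_tool", "arguments": {"targets": [[0, 0, 0, 0], [0, 0, 0, 0], [0, 0, 0, 0], [0, 0, 0, 0], [0, 0, 0, 0]], "jaw": 0.015, "force": 40}}

```text
clock: 14.85
position: [0.4293, -0.1084, 0.0857]
ee_rot: [0.0, 0.992, 0.126, 0.001]
contact_force: [-0.6, 0.2, 5.8]
width: 0.0224
```

{"name": "drive_tool", "arguments": {"targets": [[0, 0, 0, 0], [0, 0, 0, 0], [0, 0, 0.01, 0], [0, 0, 0.03, 0], [0, 0, 0.03, 0]]}}

```text
clock: 15.48
position: [0.4285, -0.1081, 0.1559]
ee_rot: [-0.0, 0.992, 0.126, -0.0]
contact_force: [0.2, -0.3, -0.7]
width: 0.0224
```

```bash
python3 - <<'E'
from h import *
s=sensors.get_state(); p=s["position"]; print(p,s["width"]); w=save("wrist","w6"); 
t=np.linspace(0,6.28,60); im=w["color"][:,:,::-1].copy()
for r,z,col in((.04,p[2]-.085+.008,(255,0,255)),):
  cv2.polylines(im,[np.int32([proj(w,[p[0]+r*np.cos(k),p[1]+r*np.sin(k),z]) for k in t])],1,col,1)
cv2.imwrite("pics/w6o.png",im)
E
```

```text
[ 0.42848003 -0.10812883  0.15586767] 0.022358488638487124
```

View pics/w6o.png

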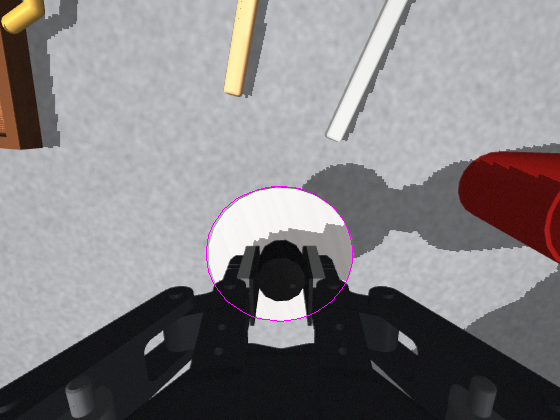

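The lid is held level and centred (plate ring matches). Carry it over the tub.

{"name": "drive_tool", "arguments": {"targets": [[0.013, 0.03, 0.02, 0], [0.015, 0.044, 0.02, 0], [0.015, 0.044, 0, 0], [0.015, 0.044, 0, 0], [0.015, 0.044, 0, 0]]}}

```text
clock: 16.15
position: [0.5019, 0.0992, 0.1952]
ee_rot: [0.0, 0.992, 0.126, 0.0]
contact_force: [0.8, 0.1, -1.0]
width: 0.0224
```

{"name": "drive_tool", "arguments": {"targets": [[0.015, 0.044, 0, 0], [0.015, 0.044, 0, 0], [0.015, 0.044, 0, 0], [0.015, 0.044, 0, 0], [0.015, 0.044, 0, 0]]}}

```text
clock: 16.77
position: [0.5769, 0.3191, 0.1948]
ee_rot: [0.0, 0.992, 0.126, -0.0]
contact_force: [1.4, -0.1, -0.1]
width: 0.0224
```

{"name": "drive_tool", "arguments": {"targets": [[0.0033, 0.0105, 0, 0], [0, 0, 0, 0], [0, 0, -0.01, 0], [0, 0, -0.01, 0], [0, 0, 0, 0]]}}

```text
clock: 17.4
position: [0.5793, 0.327, 0.1735]
ee_rot: [0.001, 0.992, 0.126, -0.002]
contact_force: [0.7, -1.2, -0.5]
width: 0.0224
```

```bash
python3 - <<'E'
from h import *
s=sensors.get_state(); p=s["position"]; print(p,s["width"],s["contact_force"]); S=save("side","s7");T=cams.get_image("top")
im=S["color"][:,:,::-1].copy()
t=np.linspace(0,6.28,60)
ov=cv2.resize(im[280:410,150:350],None,fx=4,fy=4,interpolation=cv2.INTER_CUBIC)
for x,y,r,z,col in((.580,.328,.031,.057,(0,255,0)),(p[0],p[1],.04,p[2]-.0857+.008,(255,0,255)),(.58,.328,.048,.012,(255,255,0))):
  q=np.array([proj(S,[x+r*np.cos(k),y+r*np.sin(k),z]) for k in t]); cv2.polylines(ov,[np.int32((q-[150,280]+.5)*4)],1,col,1)
cv2.imwrite("pics/s7o.png",ov)
for c in("side","top"):
  for q in("lid_knob","tub_mid"):
    for d in spotter.landmark_of(q,c)[:1]: print(q,c,np.round(d["point"],4),round(d["score"],2))
E
```

```text
[0.57926993 0.32699702 0.17349018] 0.022356184840744923 [ 0.68807452 -1.22124262 -0.51258424]
lid_knob side [0.5783 0.3287 0.1073] 0.68
lid_knob top [0.5763 0.3334 0.1105] 0.77
tub_mid top [0.5793 0.3269 0.0335] 0.54
```

View pics/s7o.png

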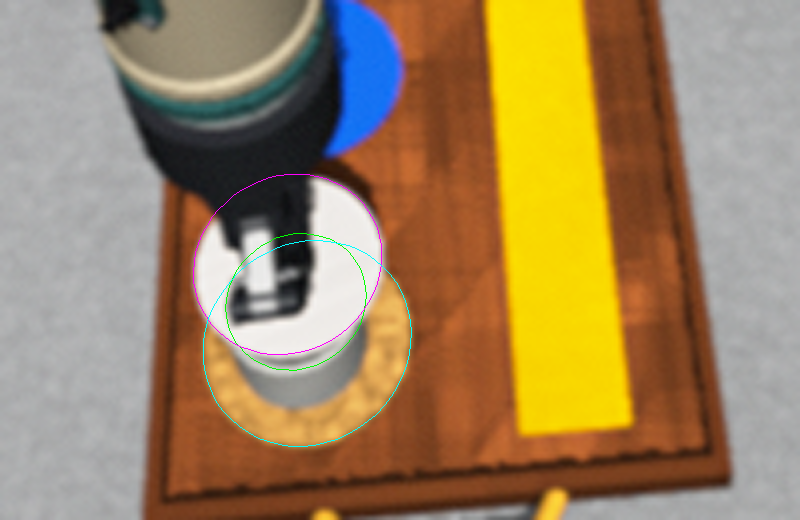

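Lid, tub and coaster rings coincide with the picture and all lie on one axis. Lower and release.

{"name": "drive_tool", "arguments": {"targets": [[0, 0, -0.012, 0], [0, 0, -0.012, 0], [0, 0, -0.006, 0], [0, 0, -0.003, 0], [0, 0, -0.002, 0]]}}

```text
clock: 18.32
position: [0.5802, 0.3283, 0.1397]
ee_rot: [0.0, 0.992, 0.126, 0.0]
contact_force: [0.2, 0.5, -0.0]
width: 0.0225
```

{"name": "drive_tool", "arguments": {"targets": [[0, 0, -0.001, 0], [0, 0, -0.0005, 0], [0, 0, 0, 0], [0, 0, 0, 0], [0, 0, 0, 0]]}}

```text
clock: 18.95
position: [0.5802, 0.3283, 0.1388]
ee_rot: [-0.0, 0.992, 0.126, 0.0]
contact_force: [-0.2, 0.6, 1.3]
width: 0.0224
```

{"name": "drive_tool", "arguments": {"targets": [[0, 0, 0, 0], [0, 0, 0, 0], [0, 0, 0, 0], [0, 0, 0, 0], [0, 0, 0, 0]], "jaw": 0.05}}

```text
clock: 19.58
position: [0.5801, 0.3282, 0.1384]
ee_rot: [0.0, 0.992, 0.126, -0.0]
contact_force: [0.1, -0.9, 0.5]
width: 0.0503
```

{"name": "drive_tool", "arguments": {"targets": [[0, 0, 0.01, 0], [0, 0, 0.03, 0], [0, 0, 0.04, 0], [0, 0, 0.04, 0], [0, 0, 0, 0]]}}

```text
clock: 20.2
position: [0.5818, 0.329, 0.2636]
ee_rot: [-0.001, 0.992, 0.126, 0.005]
contact_force: [-1.0, 0.1, 0.8]
width: 0.05
```

```bash
python3 - <<'E'
from h import *
s=sensors.get_state(); p=s["position"]; print(p,s["width"],s["contact_force"]); w=save("wrist","w8")
im=w["color"][:,:,::-1].copy();t=np.linspace(0,6.28,60)
for r,z,col in((.04,.061,(255,0,255)),(.048,.012,(255,255,0)),(.012,.085,(0,255,0))):
  cv2.polylines(im,[np.int32([proj(w,[.5803+r*np.cos(k),.3282+r*np.sin(k),z]) for k in t])],1,col,1)
cv2.imwrite("pics/w8o.png",im)
for q in("lid_knob","tub_mid"):
    for d in spotter.landmark_of(q,"wrist")[:1]: print(q,np.round(d["point"],4),round(d["score"],2))
E
```

```text
[0.58179998 0.32902634 0.26356218] 0.050020327070641225 [-0.97921238  0.11261046  0.83262134]
lid_knob [0.5763 0.3321 0.0723] 0.96
```

View pics/w8o.png

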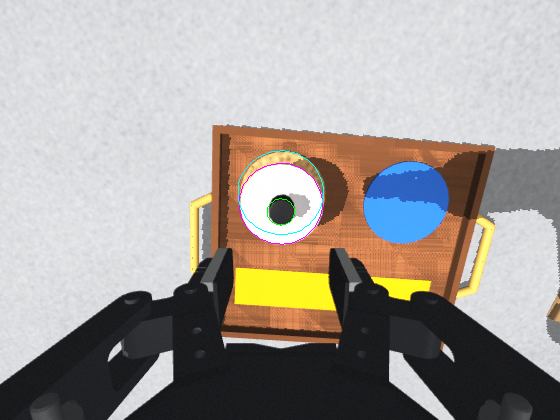

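The lid is seated: plate and knob rings at seated height match. Now the blue cup.

{"name": "drive_tool", "arguments": {"targets": [[-0.012, -0.055, 0, 0], [-0.012, -0.055, 0, 0], [-0.012, -0.055, 0, 0], [-0.012, -0.055, 0, 0], [-0.012, -0.055, 0, 0]], "jaw": 0.0854, "force": 20}}

```text
clock: 20.98
position: [0.5187, 0.0516, 0.2569]
ee_rot: [-0.0, 0.992, 0.126, -0.001]
contact_force: [0.6, -0.7, -0.8]
width: 0.085
```

{"name": "drive_tool", "arguments": {"targets": [[-0.012, -0.055, 0, 0], [-0.012, -0.055, 0, 0], [-0.012, -0.055, 0, 0], [-0.012, -0.055, 0, 0], [-0.012, -0.055, 0, 0]]}}

```text
clock: 21.6
position: [0.4588, -0.223, 0.257]
ee_rot: [-0.001, 0.992, 0.126, -0.001]
contact_force: [1.0, 0.1, -0.2]
width: 0.0854
```

{"name": "drive_tool", "arguments": {"targets": [[-0.012, -0.055, 0, 0], [-0.012, -0.055, 0, 0], [-0.008, -0.054, 0, 0], [0, 0, 0, 0], [0, 0, 0, 0]]}}

```text
clock: 22.22
position: [0.4275, -0.3849, 0.2569]
ee_rot: [-0.002, 0.992, 0.126, -0.001]
contact_force: [0.1, 0.5, -0.7]
width: 0.0857
```

```bash
python3 - <<'E'
from h import *
s=sensors.get_state(); p=s["position"]; print(p,s["width"],s["qpos"]); w=save("wrist","w9");S=cams.get_image("side");T=cams.get_image("top")
t=np.linspace(0,6.28,60)
for c in("wrist","side","top"):
    for d in spotter.landmark_of("cup_mid",c)[:1]: print(c,np.round(d["point"],4),round(d["score"],2))
h=cv2.cvtColor(w["color"],cv2.COLOR_RGB2HSV); m=cv2.inRange(h,(105,120,40),(130,255,255))
n,l,st,ce=cv2.connectedComponentsWithStats(m); print(st[np.argsort(-st[:,4])[1:3]])
im=w["color"][:,:,::-1].copy()
for x,y,r,z,col in((.428,-.386,.031,.085,(0,255,0)),(.428,-.386,.026,0,(255,255,0))):
  cv2.polylines(im,[np.int32([proj(w,[x+r*np.cos(k),y+r*np.sin(k),z]) for k in t])],1,col,1)
cv2.imwrite("pics/w9o.png",im)
E
```

```text
[ 0.4275095  -0.38487244  0.25691064] 0.08574402298200305 [-8.54230330e-01  3.07493313e-01  1.57899444e+00  6.70746709e-04
  1.25894916e+00  4.64265284e-01]
wrist [ 0.4261 -0.3845  0.041 ] 0.95
side [ 0.4283 -0.3857  0.0451] 0.93
top [ 0.4286 -0.3865  0.0433] 0.69
[[ 252  167   69   76 3891]
 [ 250  216    1    2    2]]
```

View pics/w9o.png

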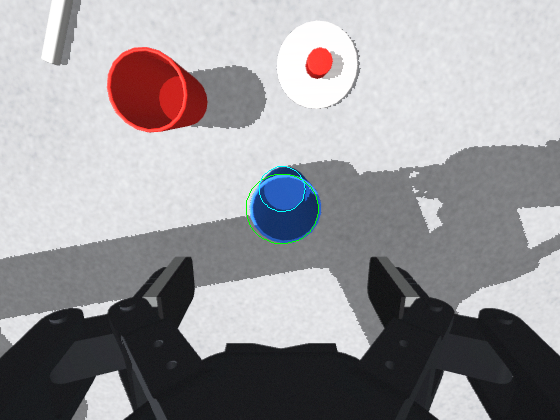

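The cup sits under the tool (rim ring fits within 2 px). Descend and grip gently.

{"name": "drive_tool", "arguments": {"targets": [[0, -0.001, -0.04, 0], [0, 0, -0.04, 0], [0, 0, -0.035, 0], [0, 0, -0.025, 0], [0, 0, -0.013, 0]]}}

```text
clock: 23.15
position: [0.428, -0.3858, 0.1043]
ee_rot: [-0.001, 0.992, 0.126, -0.0]
contact_force: [0.5, -0.4, 0.8]
width: 0.0853
```

{"name": "drive_tool", "arguments": {"targets": [[0, 0, 0, 0], [0, 0, 0, 0], [0, 0, 0, 0], [0, 0, 0, 0], [0, 0, 0, 0]], "jaw": 0.045, "force": 22}}

```text
clock: 23.78
position: [0.4285, -0.3872, 0.1063]
ee_rot: [0.001, 0.992, 0.126, 0.001]
contact_force: [1.1, -0.5, 3.8]
width: 0.06
```

{"name": "drive_tool", "arguments": {"targets": [[0, 0, 0, 0], [0, 0, 0, 0], [0, 0, 0.015, 0], [0, 0, 0.03, 0], [0, 0, 0.04, 0]]}}

```text
clock: 24.4
position: [0.4274, -0.3861, 0.1907]
ee_rot: [-0.001, 0.992, 0.126, -0.001]
contact_force: [1.1, -1.0, -1.0]
width: 0.0605
```

{"name": "drive_tool", "arguments": {"targets": [[0, 0, 0.04, 0], [0, 0, 0.03, 0], [0, 0, 0, 0], [0, 0, 0, 0], [0, 0, 0, 0]]}}

```text
clock: 25.02
position: [0.4275, -0.3861, 0.2588]
ee_rot: [-0.001, 0.992, 0.126, -0.001]
contact_force: [0.3, 0.0, -1.3]
width: 0.0606
```

```bash
python3 - <<'E'
from h import *
s=sensors.get_state(); p=s["position"]; print(p,s["width"]); w=save("wrist","w10");S=cams.get_image("side")
for c in("wrist","side"):
    for d in spotter.landmark_of("cup_mid",c)[:1]: print(c,np.round(d["point"],4),round(d["score"],2))
t=np.linspace(0,6.28,60); im=w["color"][:,:,::-1].copy()
for r,z,col in((.031,.085,(0,255,0)),(.026,0,(255,255,0))):
  cv2.polylines(im,[np.int32([proj(w,[p[0]+r*np.cos(k),p[1]+r*np.sin(k),z+p[2]-.105]) for k in t])],1,col,1)
cv2.imwrite("pics/w10o.png",im)
E
```

```text
[ 0.42751853 -0.38607846  0.25877691] 0.06059264432201301
wrist [ 0.4234 -0.3839  0.1935] 0.64
side [ 0.4256 -0.3868  0.1956] 0.76
```

View pics/w10o.png

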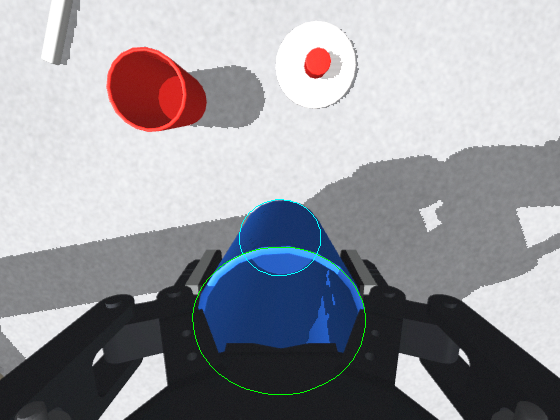

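The blue cup is held upright and clear of everything (foot ring matches). The opening reads like contact near its rim, so I'll carry it smoothly.

{"name": "drive_tool", "arguments": {"targets": [[0.005, 0.016, 0, 0], [0.01, 0.033, 0, 0], [0.014, 0.046, 0, 0], [0.014, 0.046, 0, 0], [0.014, 0.046, 0, 0]]}}

```text
clock: 25.85
position: [0.4853, -0.1972, 0.2605]
ee_rot: [-0.0, 0.992, 0.126, 0.0]
contact_force: [0.4, -0.3, -0.4]
width: 0.0603
```

{"name": "drive_tool", "arguments": {"targets": [[0.014, 0.046, 0, 0], [0.014, 0.046, 0, 0], [0.014, 0.046, 0, 0], [0.014, 0.046, 0, 0], [0.014, 0.046, 0, 0]]}}

```text
clock: 26.48
position: [0.5548, 0.0329, 0.2605]
ee_rot: [-0.0, 0.992, 0.126, 0.0]
contact_force: [0.6, -0.7, -0.6]
width: 0.0601
```

{"name": "drive_tool", "arguments": {"targets": [[0.014, 0.046, 0, 0], [0.014, 0.046, 0, 0], [0.013, 0.04, 0, 0], [0.0085, 0.027, 0, 0], [0, 0, 0, 0]]}}

```text
clock: 27.1
position: [0.6041, 0.192, 0.26]
ee_rot: [-0.0, 0.992, 0.128, -0.0]
contact_force: [0.5, -0.4, -0.9]
width: 0.0605
```

{"name": "drive_tool", "arguments": {"targets": [[0, 0, -0.03, 0], [0, 0, -0.03, 0], [0, 0, -0.03, 0], [0, 0, -0.02, 0], [0, 0, 0, 0]]}}

```text
clock: 27.72
position: [0.6028, 0.1884, 0.1488]
ee_rot: [0.0, 0.992, 0.126, -0.002]
contact_force: [-0.8, 0.9, 0.6]
width: 0.0606
```

```bash
python3 - <<'E'
from h import *
s=sensors.get_state(); p=s["position"]; print(p,s["width"],s["contact_force"]); S=save("side","s11");T=cams.get_image("top");w=cams.get_image("wrist")
for c in("wrist","side","top"):
    for d in spotter.landmark_of("cup_mid",c)[:1]: print(c,np.round(d["point"],4),round(d["score"],2))
im=S["color"][:,:,::-1].copy()
t=np.linspace(0,6.28,60); o=np.array([150,230])
ov=cv2.resize(im[230:360,150:350],None,fx=4,fy=4,interpolation=cv2.INTER_CUBIC)
b=p[2]-.105
for x,y,r,z,col in((p[0],p[1],.031,b+.085,(0,255,0)),(p[0],p[1],.026,b,(255,0,255)),(.6045,.189,.048,.012,(255,255,0))):
  q=np.array([proj(S,[x+r*np.cos(k),y+r*np.sin(k),z]) for k in t]); cv2.polylines(ov,[np.int32((q-o+.5)*4)],1,col,1)
cv2.imwrite("pics/s11o.png",ov)
E
```

```text
[0.60278185 0.18835461 0.14882349] 0.060604586874904776 [-0.7560174   0.87491569  0.57103915]
wrist [0.6016 0.1923 0.0832] 0.83
side [0.5854 0.3302 0.0076] 0.7
top [0.6037 0.1903 0.0881] 0.64
```

View pics/s11o.png

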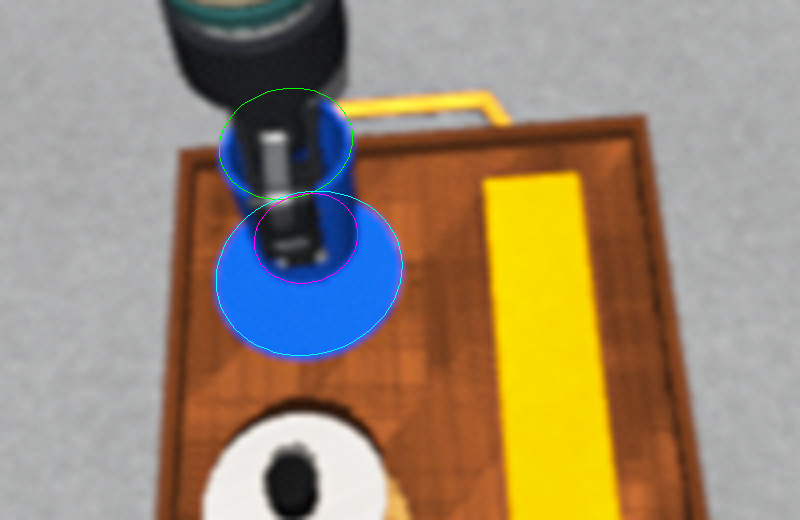

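The cup and coaster rings fit within about 1 px, and the lidded tub sits well next to it. Lower slowly.

{"name": "drive_tool", "arguments": {"targets": [[0, 0.0005, -0.012, 0], [0, 0, -0.01, 0], [0, 0, -0.006, 0], [0, 0, -0.003, 0], [0, 0, 0, 0]]}}

```text
clock: 28.65
position: [0.6046, 0.1897, 0.1191]
ee_rot: [0.0, 0.992, 0.126, -0.0]
contact_force: [0.0, 0.1, -1.0]
width: 0.0604
```

{"name": "drive_tool", "arguments": {"targets": [[0, 0, -0.001, 0], [0, 0, -0.001, 0], [0, 0, -0.001, 0], [0, 0, 0, 0], [0, 0, 0, 0]]}}

```text
clock: 29.28
position: [0.6053, 0.1898, 0.1183]
ee_rot: [0.0, 0.992, 0.126, 0.001]
contact_force: [-1.6, -0.5, 7.6]
width: 0.0605
```

{"name": "drive_tool", "arguments": {"targets": [[0, 0, 0.001, 0], [0, 0, 0, 0], [0, 0, 0, 0], [0, 0, 0, 0], [0, 0, 0, 0]], "jaw": 0.08}}

```text
clock: 29.9
position: [0.6046, 0.1897, 0.1172]
ee_rot: [0.0, 0.992, 0.126, -0.0]
contact_force: [0.3, -0.4, -0.5]
width: 0.0797
```

{"name": "drive_tool", "arguments": {"targets": [[0, 0, 0.01, 0], [0, 0, 0.03, 0], [0, 0, 0.04, 0], [0, 0, 0.04, 0], [0, 0, 0.03, 0]]}}

```text
clock: 30.52
position: [0.6049, 0.1898, 0.2704]
ee_rot: [-0.0, 0.992, 0.126, 0.002]
contact_force: [0.4, -0.8, -0.5]
width: 0.0797
```

```bash
python3 - <<'E'
from h import *
s=sensors.get_state(); p=s["position"]; print(p,s["width"],s["contact_force"]); w=save("wrist","w12")
im=w["color"][:,:,::-1].copy();t=np.linspace(0,6.28,60)
for r,z,col in((.031,.097,(255,0,255)),(.048,.012,(255,255,0)),(.026,.012,(0,255,0))):
  cv2.polylines(im,[np.int32([proj(w,[.6045+r*np.cos(k),.1892+r*np.sin(k),z]) for k in t])],1,col,1)
cv2.imwrite("pics/w12o.png",im)
E
```

```text
[0.60494841 0.18984272 0.27036345] 0.07974261933025008 [ 0.3667434  -0.78652269 -0.54935588]
```

View pics/w12o.png

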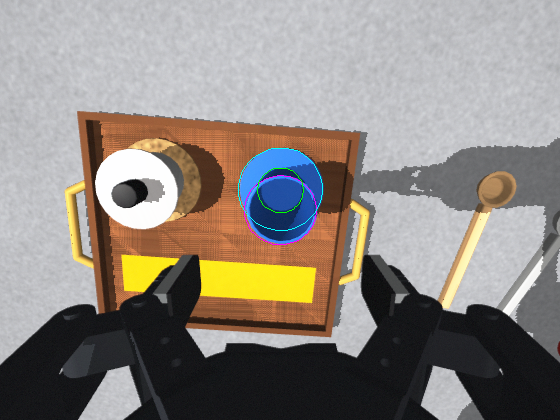

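The cup stands in the middle of the blue coaster; all its rings match. Now the wooden spoon, turning the fingers across it.

{"name": "drive_tool", "arguments": {"targets": [[0.0015, -0.04, 0, -2], [0.0015, -0.05, 0, -3], [0.0015, -0.05, 0, -3], [0.0015, -0.05, -0.02, -3], [0.0015, -0.0475, -0.03, -3]], "jaw": 0.045, "force": 40}}

```text
clock: 31.2
position: [0.6128, -0.0495, 0.2185]
ee_rot: [0.0, 1.0, 0.003, 0.002]
contact_force: [0.5, 0.2, -0.8]
width: 0.0453
```

{"name": "drive_tool", "arguments": {"targets": [[0, 0, 0, 0], [0, 0, 0, 0], [0, 0, 0, 0], [0, 0, 0, 0], [0, 0, 0, 0]]}}

```text
clock: 31.82
position: [0.6123, -0.0469, 0.2179]
ee_rot: [0.0, 1.0, 0.005, 0.0]
contact_force: [-0.3, 0.1, -0.1]
width: 0.0451
```

```bash
python3 - <<'E'
from h import *
from scipy.spatial.transform import Rotation as Ro
s=sensors.get_state(); p=s["position"]; q=s["ee_rot"]; M=Ro.from_quat(np.r_[q[1:],q[0]]).as_matrix(); print(p,s["width"],"tool y ang",np.degrees(np.arctan2(M[1,1],M[0,1])))
w=save("wrist","w13");S=cams.get_image("side");T=cams.get_image("top")
for c in("wrist","side","top"):
    for d in spotter.landmark_of("spoon_mid",c)[:1]: print(c,np.round(d["point"],4),round(d["score"],2))
h=cv2.cvtColor(w["color"],cv2.COLOR_RGB2HSV); m=cv2.inRange(h,(10,60,100),(28,255,255))
n,l,st,ce=cv2.connectedComponentsWithStats(m)
for i in np.argsort(-st[:,4])[1:4]: print(st[i],ce[i])
im=w["color"][:,:,::-1].copy(); cv2.imwrite("pics/w13.png",im)
E
```

```text
[ 0.61226774 -0.04692053  0.21793678] 0.04512894642199664 tool y ang -89.44097493969733
wrist [ 0.6122 -0.0478  0.0084] 0.97
side [ 0.6104 -0.0504  0.0048] 0.7
top [ 0.6132 -0.0474  0.0051] 0.61
[    0   196   167   170 14129] [ 68.94861632 285.68900842]
[ 259  118   47  178 3291] [282.84320875 183.13460954]
[   0  118  102   52 3091] [ 51.19281786 142.756066  ]
```

View pics/w13.png

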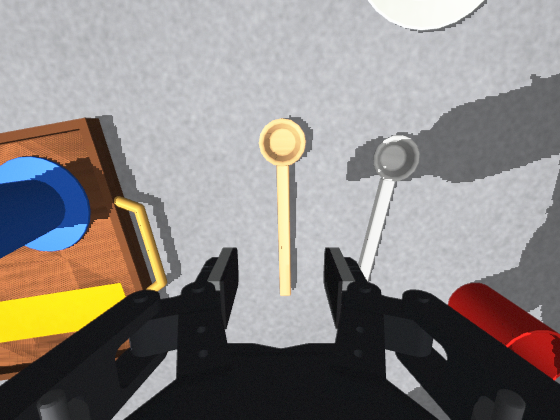

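```bash
python3 - <<'E'
from h import *
w=cams.get_image("wrist")
h=cv2.cvtColor(w["color"],cv2.COLOR_RGB2HSV); m=cv2.inRange(h,(10,60,100),(28,255,255))
n,l,st,ce=cv2.connectedComponentsWithStats(m); i=l[240,284]
P=np.argwhere(l==i)[:,::-1]; W=np.array([ray(w,u,v,.012)[:2] for u,v in P])
hd=W[W[:,0]<.635]; L=cv2.fitLine((hd*1000).astype(np.float32),cv2.DIST_L2,0,.01,.01).ravel(); a=np.arctan2(L[1],L[0]); 
d=np.array([np.cos(a),np.sin(a)]); d*=np.sign(d[0]); s=(W-L[2:]/1000)@d; print("ang",np.degrees(np.arctan2(d[1],d[0])),"len",np.ptp(s))
for z0 in (s.min()+.105,s.max()-.077): print(L[2:]/1000+d*z0)
E
```

```text
ang 2.0264685 len 0.18003360803161006
[ 0.61398016 -0.04952435]
[ 0.61201499 -0.04959388]
```

{"name": "drive_tool", "arguments": {"targets": [[0.001, -0.0015, -0.04, 1.5], [0, 0, -0.04, 0], [0, 0, -0.03, 0], [0, 0, -0.02, 0], [0, 0, -0.01, 0]], "jaw": 0.03}}

```text
clock: 32.8
position: [0.6126, -0.0492, 0.0761]
ee_rot: [-0.0, 1.0, 0.017, -0.001]
contact_force: [-0.3, 0.0, -0.4]
width: 0.0301
```

{"name": "drive_tool", "arguments": {"targets": [[0, 0, 0, 0], [0, 0, 0, 0], [0, 0, 0, 0], [0, 0, 0, 0], [0, 0, 0, 0]], "jaw": 0.005}}

```text
clock: 33.42
position: [0.6132, -0.0492, 0.0778]
ee_rot: [0.0, 1.0, 0.017, 0.0]
contact_force: [0.3, 0.0, -0.5]
width: 0.0107
```

{"name": "drive_tool", "arguments": {"targets": [[0, 0, 0.02, 0], [0, 0, 0.035, 0], [0, 0, 0.04, 0], [0, 0, 0.04, 0], [0, 0, 0.02, 0]]}}

```text
clock: 34.05
position: [0.6139, -0.0494, 0.2352]
ee_rot: [0.0, 1.0, 0.017, 0.002]
contact_force: [-0.3, -0.1, -0.7]
width: 0.0101
```

{"name": "drive_tool", "arguments": {"targets": [[-0.014, 0.03, 0, 8], [-0.014, 0.03, 0, 10], [-0.014, 0.03, 0, 10], [-0.014, 0.03, 0, 10], [-0.014, 0.03, 0, 10]]}}

```text
clock: 34.67
position: [0.5425, 0.1017, 0.2325]
ee_rot: [0.0, 0.905, 0.425, 0.0]
contact_force: [-0.2, -0.1, -0.5]
width: 0.0103
```

{"name": "drive_tool", "arguments": {"targets": [[-0.014, 0.03, 0, 10], [-0.014, 0.03, 0, 10], [-0.014, 0.03, 0, 10], [-0.014, 0.03, 0, 10], [-0.014, 0.03, 0, 10]]}}

```text
clock: 35.3
position: [0.4725, 0.2516, 0.2326]
ee_rot: [0.0, 0.641, 0.768, 0.0]
contact_force: [-0.3, -0.1, 0.2]
width: 0.0103
```

{"name": "drive_tool", "arguments": {"targets": [[-0.001, 0.0005, 0, 0], [0, 0, 0, 0], [0, 0, 0, 0], [0, 0, 0, 0], [0, 0, 0, 0]]}}

```text
clock: 35.92
position: [0.4724, 0.2507, 0.2324]
ee_rot: [0.0, 0.643, 0.766, 0.0]
contact_force: [-0.1, 0.3, -1.0]
width: 0.0103
```

```bash
python3 - <<'E'
from h import *
from scipy.spatial.transform import Rotation as Ro
s=sensors.get_state(); p=s["position"]; q=s["ee_rot"]; M=Ro.from_quat(np.r_[q[1:],q[0]]).as_matrix(); print(p,s["width"],"tool y ang",np.degrees(np.arctan2(M[1,1],M[0,1])),s["qpos"][5])
w=save("wrist","w14"); S=save("side","s14"); T=cams.get_image("top")
for c in("wrist","side","top"):
    for d in spotter.landmark_of("spoon_mid",c)[:1]: print(c,np.round(d["point"],4),round(d["score"],2))
cv2.imwrite("pics/c14.png",np.hstack([cv2.resize(S["color"][200:410,150:400,::-1],(400,336)),cv2.resize(w["color"][:,:,::-1],(400,336))]))
E
```

```text
[0.47240631 0.25074324 0.23240597] 0.01030574954417625 tool y ang 9.918424888349824 0.18482945281409208
wrist [0.4744 0.2521 0.1632] 0.85
side [0.4733 0.2501 0.1585] 0.73
top [0.4719 0.2525 0.1567] 0.58
```

View pics/c14.png

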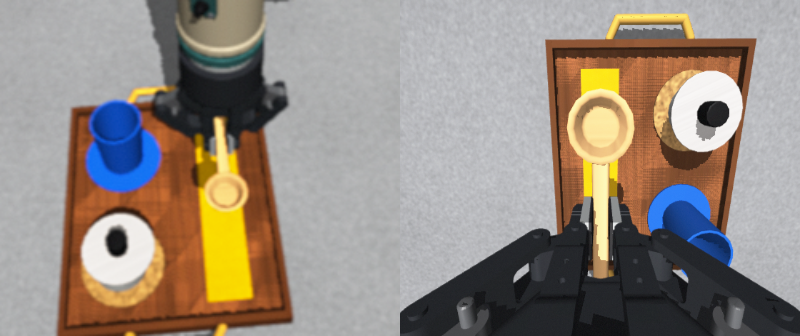

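The spoon is held level and parallel to the strip, bowl towards the cork side; the cup and lidded tub are clear. Lower it onto the strip.

{"name": "drive_tool", "arguments": {"targets": [[0, 0, -0.04, 0], [0, 0, -0.04, 0], [0, 0, -0.035, 0], [0, 0, -0.02, 0], [0, 0, -0.007, 0]]}}

```text
clock: 36.85
position: [0.4715, 0.2511, 0.0892]
ee_rot: [-0.001, 0.643, 0.766, -0.001]
contact_force: [0.6, -0.1, -0.8]
width: 0.0105
```

{"name": "drive_tool", "arguments": {"targets": [[0, 0, -0.002, 0], [0, 0, -0.001, 0], [0, 0, -0.001, 0], [0, 0, 0, 0], [0, 0, 0, 0]]}}

```text
clock: 37.48
position: [0.4722, 0.2513, 0.0867]
ee_rot: [0.0, 0.643, 0.766, 0.0]
contact_force: [0.5, 0.4, -0.2]
width: 0.0104
```

{"name": "drive_tool", "arguments": {"targets": [[0, 0, 0, 0], [0, 0, 0, 0], [0, 0, 0, 0], [0, 0, 0, 0], [0, 0, 0, 0]], "jaw": 0.03}}

```text
clock: 38.1
position: [0.4721, 0.2512, 0.0864]
ee_rot: [0.0, 0.643, 0.766, 0.0]
contact_force: [-0.8, -0.4, 0.6]
width: 0.0299
```

{"name": "drive_tool", "arguments": {"targets": [[0, 0, 0.01, 0], [0, 0, 0.03, 0], [0, 0, 0.05, 0], [0, 0, 0.05, 0], [-0.01, -0.05, 0.02, 0]]}}

```text
clock: 38.72
position: [0.4645, 0.2031, 0.2506]
ee_rot: [0.002, 0.641, 0.767, 0.004]
contact_force: [-0.0, -0.8, 0.3]
width: 0.0297
```

{"name": "drive_tool", "arguments": {"targets": [[-0.02, -0.06, 0, 0], [-0.02, -0.06, 0, 0], [-0.01, -0.06, 0, 0], [0, -0.06, 0, 0], [0, 0, 0, 0]]}}

```text
clock: 39.35
position: [0.4127, -0.0411, 0.2474]
ee_rot: [0.001, 0.646, 0.764, -0.0]
contact_force: [-0.5, 0.4, 0.1]
width: 0.0301
```

```bash
python3 - <<'E'
from h import *
s=sensors.get_state(); print(s["position"],s["contact_force"])
T=save("top","t15"); S=save("side","s15")
for c in("side","top"):
  for q in "cup_mid tub_mid lid_knob spoon_mid cup2_mid lid2_knob spoon2_mid".split():
    for d in spotter.landmark_of(q,c)[:1]: print(q,c,np.round(d["point"],4),round(d["score"],2))
def spoon(im,box):
    h=cv2.cvtColor(im["color"],cv2.COLOR_RGB2HSV); 
t=np.linspace(0,6.28,60); u=np.array([-np.sin(np.radians(10.1)),np.cos(np.radians(10.1))]); m=np.array([.472,.251])
pan=[]
for im,(x0,y0,x1,y1),f in((T,(110,150,260,285),2.6),(S,(180,245,340,410),2.4)):
  ov=cv2.resize(im["color"][y0:y1,x0:x1,::-1],None,fx=f,fy=f,interpolation=cv2.INTER_CUBIC)
  def dr(P,col,cl=1): cv2.polylines(ov,[np.int32((np.array([proj(im,k) for k in P])-[x0,y0]+.5)*f)],cl,col,1)
  for c,r,z,col in(((.58,.328),.04,.061,(255,0,255)),((.6045,.189),.031,.097,(0,255,0)),((.6045,.189),.048,.012,(255,255,0)),(m+u*.055,.022,.022,(255,0,0))):
    dr([[c[0]+r*np.cos(k),c[1]+r*np.sin(k),z] for k in t],col)
  dr([[*(m-u*.105),.02],[*(m+u*.035),.02]],(255,0,0),0)
  pan.append(cv2.copyMakeBorder(ov,0,400-ov.shape[0] if ov.shape[0]<400 else 0,0,0,cv2.BORDER_CONSTANT)[:396])
cv2.imwrite("pics/c15.png",np.hstack(pan)); print(np.hstack(pan).shape)
E
```

```text
[ 0.41268325 -0.04114593  0.24737194] [-0.47694922  0.43896667  0.13859492]
cup_mid side [0.6032 0.1896 0.0542] 0.92
lid_knob side [0.578  0.3311 0.0697] 0.58
spoon_mid side [0.4719 0.2507 0.0114] 0.7
cup2_mid side [ 0.4913 -0.2628  0.045 ] 0.82
lid2_knob side [ 0.5549 -0.3879  0.0165] 0.74
spoon2_mid side [ 0.5985 -0.1434  0.0104] 0.68
cup_mid top [0.6057 0.1895 0.053 ] 0.96
lid_knob top [0.579  0.3273 0.0785] 0.66
spoon_mid top [0.4741 0.2521 0.0104] 0.75
cup2_mid top [ 0.496  -0.2635  0.0404] 0.77
lid2_knob top [ 0.5582 -0.3887  0.0204] 0.88
spoon2_mid top [ 0.5977 -0.1448  0.0095] 0.65
(396, 774, 3)
```

View pics/c15.png

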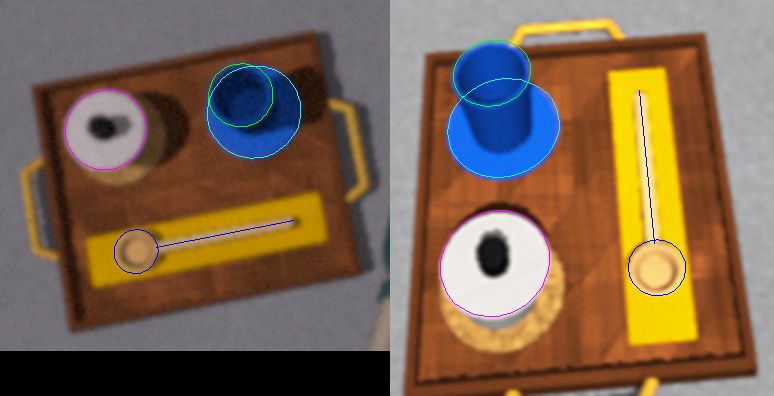

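Both final views agree with the plan: lid, cup, coaster and spoon rings fit within about 1 px, the spoon lies down the strip's middle, and the look-alikes have not moved. The robot is clear, so I'm handing in.

```bash
python3 -c "
from rig import manip
print(manip.sign_off())"
```

```text
the job is handed in; nothing more can be done
None
```

The tray is laid as asked and handed in at about 39.5 s on the robot's clock. I stood the tub on the cork coaster, put the black-knobbed lid on it, stood the cup on the blue coaster, and laid the wooden spoon along the yellow strip with its bowl towards the cork side.

**Placing:** in the final top and side pictures, the outlines expected for the lid, cup, blue coaster and spoon matched the images to about a pixel (2–3 mm).

**Look-alikes:** the networks found the red cup, red-knobbed lid and steel spoon within their roughly 4 mm error of where they started.

**Disagreements, both small:**
- The networks put the lid knob's height at 70–79 mm against 73 mm expected. The lid's outline and the tool height at release both agree with it being seated.
- The networks did not report the tub once the lid was on. I last confirmed it as centred before that, and the final pictures show it still in place under the lid.

**Force:** the highest force reading was about 8 N, when the cup touched down on its coaster.

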